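# Sort the bench clutter into reagent case and pen tray, and shut the case

## Task

Sort the mixed things at the middle of the bench: stand both powder pots upright in the lidded case, and lay both marker pens flat in the open pen tray. Once the pots are in, swing the case's lid shut and press down on it to make sure it is fully home. Leave the dropper bottle, the test-strip tube and the spring clip where they are.

Things in the scene. Friction and masses are not known exactly. Their poses are not given: they have to be found in the camera images.
- case: Grey open box with a hinged lid, fixed to the bench: 150 (x) x 170 (y) x 60 mm high, walls and floor 5 mm, so the inside is 140 x 160 x 55 mm deep. Origin: centre of the underside. x points to the hinged rim (far from the robot), z up. Stands on the left or the right of the work.
- case_lid (a joint): Angle of the case's lid (rad) about the hinge line: 0 = shut flat on the rim, pi/2 = upright; it starts open at about 1.55 to 1.75 and can go to 1.9. The hinge is stiff: the lid stays wherever it is left and does not fall shut. Some 1 to 2 N at the front edge moves it.
- case_hinge (a point): Middle of the hinge line of the case's lid, at the far top rim, 75 mm in x and 60 mm in z from the case's origin; axes as the case's. The hinge line runs along the case's y. The lid is a flat plate 162 mm long from the hinge (12 mm lip beyond the front wall), 170 mm wide, 6 mm thick, its underside on the hinge line's level when shut.
- lid_edge (a point): Point on the lid's outer (upper when shut) face, 150 mm from the hinge, halfway along its width, right over the front wall when shut; moves with the lid. Its x axis points to the hinge, z out of the lid's outer face.
- pen_tray: Shallow open aluminium tray, fixed to the bench: 180 (x) x 120 (y) x 27 mm high, walls and floor 4 mm, inside 172 x 112 mm. Origin: centre of the underside, z up. Stands on the other side of the work than the case.
- pot_tall: Powder pot with screw lid (white, short and fat), diameter 40 mm, 47 mm high, about 40 g, standing upright. Origin: centre of the underside, z up.
- pot_short: Powder pot with screw lid, as the other but only 38 mm high, diameter 40 mm, standing upright. Origin: centre of the underside, z up.
- marker_a_mid (a point): Marker pen (black cap), rod 126 mm long, barrel 14 mm and cap 15 mm thick, 18 g, lying on the bench. This point is the middle of its length, on its centre line; its z axis runs along the pen, so z is level while it lies. The pen reaches 63 mm either way along z.
- marker_b_mid (a point): Marker pen (red cap), rod 126 mm long, barrel 14 mm and cap 15 mm thick, 18 g, lying on the bench. This point is the middle of its length, on its centre line; its z axis runs along the pen, so z is level while it lies. The pen reaches 63 mm either way along z.
- marker_a: The same pen as marker_a_mid, origin at the end of the white barrel, z along the pen to the cap.
- marker_b: The same pen as marker_b_mid, origin at the end of the white barrel, z along the pen to the cap.
- dropper_bottle: Bystander: slender dropper bottle with a pointed cap, diameter 32 mm, 82 mm high, standing in one row with the two pots. Origin: centre of the underside.
- test_strips: Bystander: tube of test strips, diameter 30 mm, 78 mm high, standing at the far left of the work. Origin: centre of the underside.
- clip: Bystander: grey spring clip, 28 x 92 (y) x 33 mm high, lying at the far right of the work. Origin: centre of the underside.
There are look-alikes about, which are no part of the job. Leave any purple or yellow look-alike of the pot_tall alone. What is shaped like the pot_short but black or turquoise is not meant.

How it is judged:
By the outcome, as a careful person would: the job done as asked, in the order asked, and still so for the second after the job is handed in, with the robot touching nothing.
It also fails if it takes over 72 s, if anything falls off the work surface, if the arm or the gripper's body presses on something with over 40 N, if the wrist force passes 120 N, or if a joint passes its speed limit or range.

## Robot

A 6-joint arm with a two-finger parallel gripper is mounted at the origin on a cart in front of the work surface, level with it; the furniture and walls round the work are solid. World frame = base frame: x ahead of the robot, y to its left, z up, the work surface at z = 0. Lengths are in m, angles in rad, forces in N, time in s.
With the tool pointing down it reaches from about 0.25 to 0.775 m from the base axis. Payload 4 kg.
Tool frame: the origin (TCP) lies midway between the tips of the shut fingers; the grasp point (between the pads) lies 19 mm behind it (grip_point_offset is the distance from the TCP to the grasp point, in m); z points along the fingers, y is the line along which they close (so a half turn about z gives the same grasp; the last joint's range is limited). The gripper opens to 94 mm and grips with 3 to 60 N. Pads are 16 mm wide; open, the fingers measure 119 mm over their backs; the gripper's body (75 mm by 177 mm) begins 78 mm behind the grasp point.
Start: joints at [1.12, 0.087, 1.371, -0, 1.684, -0.103], TCP at [0.187, 0.517, 0.184] pointing down, gripper open.
Joint ranges: [-3.1, 3.1], [-0.76, 2.03], [0.27, 2.55], [-1.08, 4.22], [0.17, 2.65], [-2.57, 2.57]. Speed limits (rad/s): [2.79, 2.79, 3.14, 3.14, 3.14, 3.14].

## Interface

Orientations are given as [roll, pitch, yaw] about the fixed x, y, z axes, in that order (R = Rz(yaw) Ry(pitch) Rx(roll)).
In Python, from bench import * gives the robot as it stands.
- The arm moves only by the tool carry_out, never from a script. Its argument "commands" is a list of rows, each a list of 6 numbers: the shift along the tool's x, y, z in m, then the turn, a rotation vector about the tool's x, y, z in rad. In form: [[tx, ty, tz, rx, ry, rz], ...]. A call has exactly 5 rows; each row is the pose to reach, as a shift and turn from the pose commanded when the call began, along the tool's axes at that moment; what a row does not reach only later rows make up. A row lasts 1/10 s, in which the tool goes at most 50 mm and 8.59 degrees, less where a joint would pass 70% of its speed; a pose out of reach is approached as far as the arm can. A call with a gripper value outside its range is refused whole. "jaw" is the opening, from 0 (shut) to 1 (fully open), set as the call begins (left out, the last holds). The fingers move at their own pace and stop on an object; the grip force is fixed at half the most. Time passes only in rows, so rows that repeat a pose let the fingers close, or fill a call up. It gives the time, the measured TCP pose, the force, the opening and the grip force at its end, in the units of the state.
- get_obs(): the state, without advancing time (a new reading comes with each control period).
- snapshot(name): name is "side" or "top" or "wrist"; returns a dict with "img" (384x512x3 uint8, red, green, blue), "range_z" (384x512 float32, m along the optical axis (not along the pixel's ray), 0 where there is no reading), "fx", "fy", "cx", "cy" (pixels), "R" (3x3) and "t" (3): a world point X has camera coordinates R X + t. Camera axes: x right, y down, z forward; pixel columns grow to the right and rows downward; lengths in m; the calibration is good to about 2 mm. A picture is of the moment at which its call begins.
- close_job(): hands the job in; it is judged then, once.
The state is a dict: "time": time; "joint_positions": joint angles; "qvel": joint speeds; "joint_torque": joint torques, N m; "tool_pos": TCP position; "ee_rot": TCP orientation; "wrist_force": force on the tool from outside, world axes, zero at the start; "wrist_torque": the same for the moment, N m; "width": finger opening in m; "finger_force": force on a finger pad.
Only numpy, scipy, OpenCV 4.12 (cv2) and the standard library are available. Lean on these libraries where they do the work, as an engineer would, in place of code of your own. Each camera call takes 0.05 s, during which the arm holds its last target. There are 200 camera calls.

## Working session

There is one attempt and no reset: what is moved stays moved. The work goes in short steps, Python scripts to look and compute and a tool call to move; the robot and the scene stay as the last step left them, time stands still between calls to the robot, and variables do not carry over. Pictures are saved under pics/ and viewed, at most 10 in all, crops included, and the job is handed in when it is done.

Besides the shell and the picture viewer there is one more tool, called after "Emit:" as name(argument=value, ...), one argument or row to a line, values as JSON. carry_out: Moves the arm, as the interface text tells. Its arguments: {"type":"object","properties":{"commands":{"type":"array","items":{"type":"array","items":{"type":"number"}}},"jaw":{"type":"number"}},"required":["commands"]}

```bash
mkdir -p pics; ls; cat > h.py <<'E'
from bench import *
import numpy as np, cv2, pickle
def cloud(s):
    z=s["range_z"]; v,u=np.mgrid[:z.shape[0],:z.shape[1]]
    P=np.stack([(u-s["cx"])/s["fx"]*z,(v-s["cy"])/s["fy"]*z,z],-1)
    W=(P-np.array(s["t"]))@np.array(s["R"]); W[z<=0]=np.nan
    return W
def proj(s,X):
    c=np.array(s["R"])@np.array(X)+np.array(s["t"]); return s["fx"]*c[0]/c[2]+s["cx"],s["fy"]*c[1]/c[2]+s["cy"]
E
python3 - <<'E'
from h import *
o=get_obs(); print(o)
ss={}
for n in("top","side"):
    s=snapshot(n); ss[n]=s; cv2.imwrite(f"pics/{n}0.png",s["img"][:,:,::-1]); print(n,s["fx"],np.round(-np.array(s["R"]).T@s["t"],3))
pickle.dump(ss,open("s0.pkl","wb"))
E
```

```text
pics
{'time': 0.0, 'joint_positions': array([ 1.11993255e+00,  8.79711344e-02,  1.37221536e+00,  1.53125322e-05,
        1.68357086e+00, -1.03107871e-01]), 'qvel': array([ 0.00092273,  0.00040585,  0.00068526, -0.00141518,  0.00069914,
        0.00085775]), 'joint_torque': array([-1.62063410e-03, -3.40181243e+01, -3.02426505e+01,  7.17327674e-02,
        3.28795763e-02, -1.70180642e-04]), 'tool_pos': array([0.18718596, 0.51655735, 0.18251513]), 'ee_rot': array([-3.13944102e+00, -2.37940146e-04,  2.79383820e+00]), 'wrist_force': array([ 0.77375508, -0.31277677, -0.15124779]), 'wrist_torque': array([ 0.03213114, -0.03347347, -0.02362001]), 'finger_force': 0.0, 'width': 0.09389549797712879}
top 362.81969882063885 [ 0.364 -0.027  1.011]
side 441.2128141462008 [0.542 0.786 0.755]
```

View pics/top0.png

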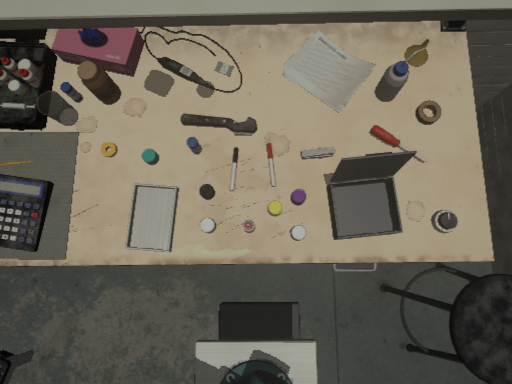

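View pics/side0.png

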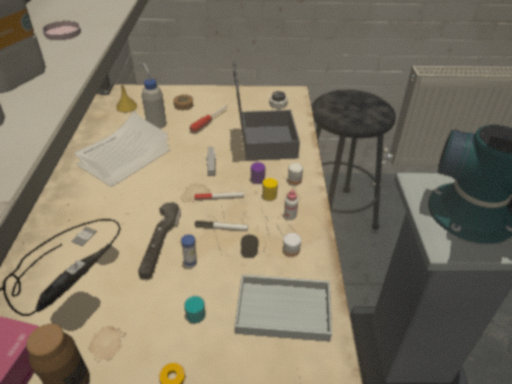

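Top view: white pots at (208,226) and (298,233), with the dropper (249,226) between them. The look-alikes are yellow (275,208), purple (298,197), black (207,191) and turquoise (150,156). The pens are at (234,169) black cap and (271,164) red cap, the tray at (153,217) and the case at (365,207) with its lid open. The side view agrees. White pots are the choice; next I'll measure and check them in a crop.

```bash
python3 - <<'E'
from h import *
ss=pickle.load(open("s0.pkl","rb"))
s=ss["top"]; W=cloud(s)
def at(n,u,v,r=14,zmin=.012,zmax=.2):
    w=W[v-r:v+r+1,u-r:u+r+1].reshape(-1,3); w=w[(w[:,2]>zmin)&(w[:,2]<zmax)]
    top=np.percentile(w[:,2],95); t=w[w[:,2]>top-.006]
    print(n,len(w),"top",round(top,4),"c",np.round((t.min(0)+t.max(0))/2,4),"ext",np.round(np.ptp(t,axis=0),3))
for n,u,v in [("potL",208,226),("potR",298,233),("drop",249,226),("yel",275,208),("pur",298,197),("blk",207,191),("tube",193,146)]: at(n,u,v,11)
print("table",np.nanmedian(W[150:230,215:230,2]))
for n,u,v in(("A",234,169),("B",271,164)):
    r=W[v-28:v+29,u-14:u+15].reshape(-1,3); w=r[(r[:,2]>.008)&(r[:,2]<.03)]
    c,(l,wd),a=cv2.minAreaRect((w[:,:2]*1000).astype(np.float32)); print(n,len(w),np.round(c,1),l,wd,a, np.percentile(w[:,2],90))
    x,y=cv2.fitLine((w[:,:2]*1000).astype(np.float32),cv2.DIST_HUBER,0,.01,.01)[:2,0]; print("  ang",np.arctan2(y,x),w[:,:2].mean(0))
# case rim and tray rim
def rect(n,u0,u1,v0,v1,z0,z1):
    w=W[v0:v1,u0:u1].reshape(-1,3); w=w[(w[:,2]>z0)&(w[:,2]<z1)]
    print(n,len(w),cv2.minAreaRect((w[:,:2]*1000).astype(np.float32)),np.median(w[:,2]))
rect("tray",120,185,175,258,.018,.035); rect("case",320,410,160,245,.05,.066)
w=W[140:240,322:420].reshape(-1,3); w=w[w[:,2]>.075]; print("lid",len(w),w.min(0),w.max(0)); 
p=np.polyfit(w[:,2],w[:,0],1);print(p, "angle",np.pi/2+np.arctan(p[0]), "x at .06",np.polyval(p,.06))
for n,sc,r,c in(("t",s,slice(120,250),slice(180,330)),("s",ss["side"],slice(140,280),slice(170,330))):
    cv2.imwrite(f"pics/crop_{n}.png",cv2.resize(sc["img"][r,c,::-1],None,fx=4,fy=4,interpolation=2))
E
python3 -c "
import cv2,numpy as np
a=cv2.imread('pics/crop_t.png');cv2.imwrite('pics/crop_t.png',a)"
```

```text
potL 182 top 0.0404 c [0.4553 0.1277 0.0381] ext [0.038 0.036 0.007]
potR 187 top 0.049 c [ 0.4326 -0.1168  0.0472] ext [0.037 0.037 0.008]
drop 129 top 0.0807 c [0.45   0.0154 0.0791] ext [0.01  0.013 0.008]
yel 178 top 0.0483 c [ 0.4991 -0.0561  0.046 ] ext [0.036 0.035 0.007]
pur 190 top 0.0486 c [ 0.5299 -0.1201  0.0462] ext [0.038 0.038 0.007]
blk 180 top 0.0409 c [0.5495 0.1318 0.0384] ext [0.037 0.036 0.007]
tube 167 top 0.0803 c [0.6757 0.1653 0.0777] ext [0.03  0.03  0.007]
table 0.0002551425184680418
A 205 [617.1  58. ] 14.006327629089355 125.87007141113281 83.76239013671875 0.015191329036202643
  ang -0.10416566 [0.61773682 0.05750923]
B 202 [628.8 -48. ] 124.85009002685547 14.053802490234375 5.765649795532227 0.015936079306427632
  ang 0.09283189 [ 0.62927394 -0.04767589]
tray 485 ((480.62396240234375, 283.78271484375), (121.79063415527344, 181.1817626953125), 85.21570587158203) 0.02663327242014933
case 611 ((496.6883850097656, -294.7718505859375), (151.25148010253906, 171.65057373046875), 5.097099304199219) 0.05877467672453598
lid 1546 [ 0.56522134 -0.3723282   0.07505596] [ 0.59886258 -0.20181168  0.22469025]
[0.11520453 0.56281357] angle 1.6854952048866614 x at .06 0.5697258381899624
```

View pics/crop_s.png

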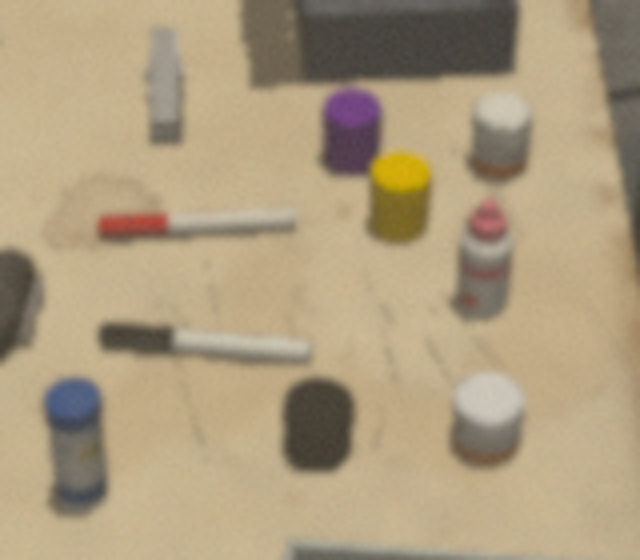

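The crop shows the white pots in a row with the pink-capped dropper: short at crop (488,415), tall at (502,135). Purple (352,130), yellow (400,197) and black (318,424) are decoys. Heights of 40 and 49 mm confirm which pot is which.

```bash
cat >> h.py <<'E'
from scipy.spatial.transform import Rotation as Ro
def leg(wps,p=None,e=None):
    "shifts/turns (tool axes) for waypoints (x,y,z,yaw), tool down, each from the previous one"
    o=get_obs(); p=np.array(o["tool_pos"]) if p is None else np.array(p); r=Ro.from_euler("xyz",o["ee_rot"] if e is None else e)
    for x,y,z,yaw in wps:
        g=Ro.from_euler("xyz",[np.pi,0,yaw]); d=r.inv().apply(np.array([x,y,z])-p); print(np.round(d,4),np.round((r.inv()*g).as_rotvec(),4), "len",round(np.linalg.norm(d),3))
        p=np.array([x,y,z]); r=g
def casept(x,y,c=(.4967,-.2948),a=.089): return np.array(c)+[x*np.cos(a)-y*np.sin(a),x*np.sin(a)+y*np.cos(a)]
E
python3 - <<'E'
from h import *
y=np.pi+.089
a=casept(-.015,.036);b=casept(-.015,-.036);print(a,b)
leg([(.4553,.1277,.12,y),(.4553,.1277,.003,y),(.4553,.1277,.13,y),(*a,.13,y),(*a,.009,y),(*a,.13,y),(.4326,-.1168,.13,y),(.4326,-.1168,.008,y),(.4326,-.1168,.13,y),(*b,.13,y),(*b,.014,y)])
E
```

```text
[ 0.4785596  -0.26027572] [ 0.48495914 -0.33199075]
[-0.3846 -0.2741  0.0631] [-0.0019 -0.0006 -0.4367] len 0.476
[-0.    -0.     0.117] [0. 0. 0.] len 0.117
[ 0.     0.    -0.127] [0. 0. 0.] len 0.127
[ 0.0113 -0.3885 -0.    ] [0. 0. 0.] len 0.389
[-0.    -0.     0.121] [0. 0. 0.] len 0.121
[ 0.     0.    -0.121] [0. 0. 0.] len 0.121
[0.033 0.147 0.   ] [0. 0. 0.] len 0.151
[-0.    -0.     0.122] [0. 0. 0.] len 0.122
[ 0.     0.    -0.122] [0. 0. 0.] len 0.122
[-0.033 -0.219 -0.   ] [0. 0. 0.] len 0.221
[-0.    -0.     0.116] [0. 0. 0.] len 0.116
```

Emit:
carry_out(
  commands=[
    [-0.038,-0.027,0,0,0,-0.1],
    [-0.076,-0.054,0,0,0,-0.2],
    [-0.114,-0.081,0,0,0,-0.3],
    [-0.152,-0.108,0,0,0,-0.4],
    [-0.19,-0.135,0.0,-0.002,-0.001,-0.437],
  ],
  jaw=1,
)

```text
time: 0.6
tool_pos: [0.3205, 0.3237, 0.1832]
ee_rot: [3.14, 0.001, -3.049]
wrist_force: [0.4, 0.0, 0.1]
width: 0.0941
finger_force: 0.0
```

```bash
python3 - <<'E'
from h import *
print(get_obs()["tool_pos"],get_obs()["ee_rot"])
leg([(.4553,.1277,.11,np.pi+.089)])
E
```

```text
[0.32052965 0.32371413 0.18320385] [ 3.14015883e+00  1.08875325e-03 -3.04921988e+00]
[-0.116  -0.2077  0.073 ] [0.0014 0.0011 0.0034] len 0.249
```

Emit:
carry_out(
  commands=[
    [-0.023,-0.042,0.012,0,0,0],
    [-0.046,-0.083,0.024,0,0,0],
    [-0.07,-0.125,0.037,0,0,0],
    [-0.093,-0.166,0.05,0,0,0],
    [-0.116,-0.208,0.06,0.001,0.001,0.003],
  ],
)

```text
time: 1.1
tool_pos: [0.4543, 0.1268, 0.1223]
ee_rot: [3.141, -0.001, -3.056]
wrist_force: [1.3, 0.7, 0.7]
width: 0.0936
finger_force: 0.0
```

```bash
python3 - <<'E'
from h import *
s=snapshot("wrist"); W=cloud(s)
w=W.reshape(-1,3); w=w[(w[:,2]>.03)&(w[:,2]<.046)&(np.hypot(w[:,0]-.455,w[:,1]-.128)<.035)]
print(len(w),np.median(w,0),(w.min(0)+w.max(0))/2,np.ptp(w,axis=0))
o=get_obs();print(o["tool_pos"],o["ee_rot"])
leg([(.4553,.1277,.003,np.pi+.089)])
E
```

```text
1647 [0.45386049 0.12638743 0.0365305 ] [0.45464494 0.1262828  0.03457272] [0.03900927 0.03855492 0.00908917]
[0.45711868 0.12028787 0.12029816] [-3.13584070e+00 -1.45868684e-03 -3.06231390e+00]
[0.0011 0.0082 0.1173] [-0.0057 -0.0015 -0.0097] len 0.118
```

Emit:
carry_out(
  commands=[
    [0,0,0.03,0,0,0],
    [0,0,0.065,0,0,0],
    [0,0,0.1,0,0,0],
    [0,0,0.118,0,0,0],
    [0,0,0.118,0,0,0],
  ],
)

```text
time: 1.65
tool_pos: [0.4507, 0.1284, 0.0018]
ee_rot: [3.141, -0.008, -3.055]
wrist_force: [0.1, -0.8, -0.2]
width: 0.0941
finger_force: 0.0
```

Emit:
carry_out(
  commands=[
    [0,0,0,0,0,0],
    [0,0,0,0,0,0],
    [0,0,0,0,0,0],
    [0,0,0,0,0,0],
    [0,0,0,0,0,0],
  ],
  jaw=0,
)

```text
time: 2.15
tool_pos: [0.4548, 0.1289, 0.0062]
ee_rot: [3.141, 0.002, -3.055]
wrist_force: [-1.7, 0.5, -0.6]
width: 0.0571
finger_force: 0.0
```

Emit:
carry_out(
  commands=[
    [0,0,0,0,0,0],
    [0,0,0,0,0,0],
    [0,0,0,0,0,0],
    [0,0,0,0,0,0],
    [0,0,0,0,0,0],
  ],
  jaw=0,
)

```text
time: 2.65
tool_pos: [0.4543, 0.1287, 0.0056]
ee_rot: [3.141, 0.0, -3.055]
wrist_force: [-0.0, -0.1, 0.3]
width: 0.0373
finger_force: 30.0
```

Emit:
carry_out(
  commands=[
    [0,0,-0.03,0,0,0],
    [0,0,-0.07,0,0,0],
    [0,0,-0.11,0,0,0],
    [0,0,-0.125,0,0,0],
    [0,-0.02,-0.125,0,0,0],
  ],
)

```text
time: 3.15
tool_pos: [0.4581, 0.1103, 0.1343]
ee_rot: [3.139, 0.008, -3.052]
wrist_force: [0.7, -0.5, -1.1]
width: 0.037
finger_force: 30.0
```

Emit:
carry_out(
  commands=[
    [0.001,-0.045,0,0,0,0],
    [0.003,-0.09,0,0,0,0],
    [0.004,-0.135,0,0,0,0],
    [0.006,-0.18,0,0,0,0],
    [0.007,-0.225,0,0,0,0],
  ],
)

```text
time: 3.65
tool_pos: [0.4681, -0.1176, 0.1301]
ee_rot: [3.14, 0.001, -3.055]
wrist_force: [0.5, -0.1, -0.3]
width: 0.0368
finger_force: 30.0
```

```bash
python3 - <<'E'
from h import *
o=get_obs();print(o["tool_pos"],o["width"],o["joint_positions"].round(2))
leg([(*casept(-.015,.036),.13,np.pi+.089)])
E
```

```text
[ 0.46805176 -0.11759269  0.13013152] 0.03675179262121273 [-0.36 -0.05  1.61  0.    1.58 -2.02]
[ 0.0018 -0.1431 -0.    ] [ 0.0012  0.0007 -0.0027] len 0.143
```

Emit:
carry_out(
  commands=[
    [0,-0.04,0,0,0,0],
    [0.001,-0.08,0,0,0,0],
    [0.001,-0.12,0,0,0,0],
    [0.002,-0.143,0,0,0,0],
    [0.002,-0.143,0,0,0,0],
  ],
)

```text
time: 4.15
tool_pos: [0.4782, -0.2614, 0.1293]
ee_rot: [3.141, -0.001, -3.059]
wrist_force: [0.5, -0.2, -0.3]
width: 0.037
finger_force: 30.0
```

```bash
python3 - <<'E'
from h import *
o=get_obs();print(o["tool_pos"],o["width"])
s=snapshot("side"); cv2.imwrite("pics/side1.png",cv2.resize(s["img"][60:240,190:370,::-1],None,fx=3,fy=3,interpolation=2))
leg([(*casept(-.015,.036),.011,np.pi+.089)])
E
```

```text
[ 0.47819294 -0.26140257  0.12926444] 0.037042775973790805
[-0.0003 -0.0011  0.1184] [ 0.0022 -0.0004 -0.0053] len 0.118
```

View pics/side1.png

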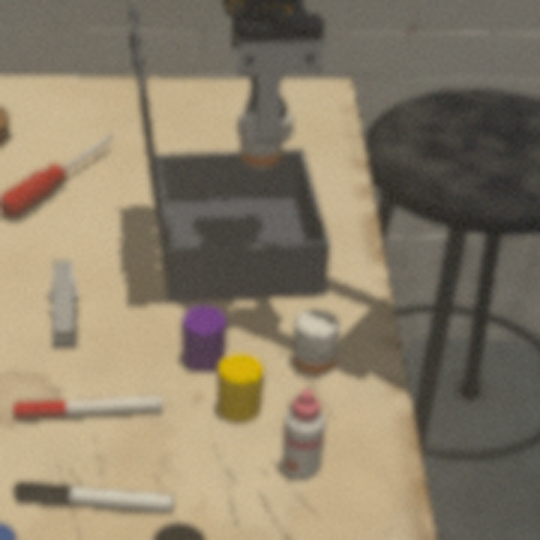

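The crop shows the short pot held upright at (265,140) above the case interior, clear of the lid. I'll lower it.

Emit:
carry_out(
  commands=[
    [0,-0.001,0.035,0,0,0],
    [0,-0.001,0.075,0,0,0],
    [0,-0.001,0.1,0,0,0],
    [0,-0.001,0.113,0,0,0],
    [0,-0.001,0.118,0,0,0],
  ],
)

```text
time: 4.7
tool_pos: [0.4782, -0.2579, 0.0108]
ee_rot: [3.139, -0.001, -3.054]
wrist_force: [-0.3, 0.5, 0.3]
width: 0.0373
finger_force: 30.0
```

Emit:
carry_out(
  commands=[
    [0,0,0,0,0,0],
    [0,0,0,0,0,0],
    [0,0,0,0,0,0],
    [0,0,0,0,0,0],
    [0,0,0,0,0,0],
  ],
  jaw=0.53,
)

```text
time: 5.2
tool_pos: [0.4792, -0.2599, 0.013]
ee_rot: [-3.141, 0.002, -3.055]
wrist_force: [0.0, -0.2, 0.0]
width: 0.0502
finger_force: 0.0
```

Released. Next I'll go up and over to the tall pot.

Emit:
carry_out(
  commands=[
    [0,0,-0.02,0,0,0],
    [0,0,-0.06,0,0,0],
    [0,0,-0.1,0,0,0],
    [0,0,-0.117,0,0,0],
    [0,0.02,-0.117,0,0,0],
  ],
)

```text
time: 5.7
tool_pos: [0.479, -0.2421, 0.1333]
ee_rot: [-3.137, 0.007, -3.058]
wrist_force: [0.9, 0.2, 0.6]
width: 0.0497
finger_force: 0.0
```

Emit:
carry_out(
  commands=[
    [0.01,0.04,0,0,0,0],
    [0.02,0.08,0,0,0,0],
    [0.03,0.115,0,0,0,0],
    [0.033,0.127,0,0,0,0],
    [0.033,0.127,0,0,0,0],
  ],
  jaw=1,
)

```text
time: 6.2
tool_pos: [0.4323, -0.1141, 0.1283]
ee_rot: [3.14, -0.001, -3.053]
wrist_force: [0.6, 0.6, 0.1]
width: 0.0865
finger_force: 0.0
```

```bash
python3 - <<'E'
from h import *
s=snapshot("wrist"); W=cloud(s)
w=W.reshape(-1,3); w=w[(w[:,2]>.038)&(w[:,2]<.055)&(np.hypot(w[:,0]-.4326,w[:,1]+.1168)<.035)]
print(len(w),np.median(w,0),(w.min(0)+w.max(0))/2,np.ptp(w,axis=0))
s=snapshot("top");W=cloud(s).reshape(-1,3); w=W[(W[:,2]>.02)&(W[:,2]<.052)&(abs(W[:,0]-.485)<.055)&(abs(W[:,1]+.295)<.065)]
print("in case",len(w),np.median(w,0),(w.min(0)+w.max(0))/2,np.ptp(w,axis=0))
o=get_obs();print(o["tool_pos"],o["ee_rot"])
leg([(.4326,-.1168,.008,np.pi+.089)])
E
```

```text
1656 [ 0.43023116 -0.11824969  0.04498982] [ 0.43106133 -0.11831289  0.04281166] [0.03912134 0.03839953 0.00959322]
  return _methods._mean(a, axis=axis, dtype=dtype,
  ret = um.true_divide(
Traceback (most recent call last):
ValueError: zero-size array to reduction operation minimum which has no identity
```

Emit:
carry_out(
  commands=[
    [0,0,0.03,0,0,0],
    [0,0,0.065,0,0,0],
    [0,0,0.1,0,0,0],
    [0,0,0.12,0,0,0],
    [0,0,0.12,0,0,0],
  ],
)

```text
time: 6.8
tool_pos: [0.4305, -0.116, 0.0054]
ee_rot: [3.137, -0.007, -3.057]
wrist_force: [-0.0, 0.5, -1.2]
width: 0.0937
finger_force: 0.0
```

Emit:
carry_out(
  commands=[
    [0,0,0,0,0,0],
    [0,0,0,0,0,0],
    [0,0,0,0,0,0],
    [0,0,0,0,0,0],
    [0,0,0,0,0,0],
  ],
  jaw=0,
)

```text
time: 7.3
tool_pos: [0.4338, -0.1161, 0.0101]
ee_rot: [3.142, 0.002, -3.055]
wrist_force: [-0.3, -0.4, 0.7]
width: 0.0574
finger_force: 0.0
```

Emit:
carry_out(
  commands=[
    [0,0,0,0,0,0],
    [0,0,0,0,0,0],
    [0,0,0,0,0,0],
    [0,0,0,0,0,0],
    [0,0,0,0,0,0],
  ],
  jaw=0,
)

```text
time: 7.8
tool_pos: [0.4333, -0.1159, 0.0094]
ee_rot: [3.141, 0.001, -3.055]
wrist_force: [0.0, 0.2, 1.3]
width: 0.0375
finger_force: 30.0
```

Emit:
carry_out(
  commands=[
    [0,0,-0.03,0,0,0],
    [0,0,-0.07,0,0,0],
    [0,0,-0.11,0,0,0],
    [-0.003,-0.02,-0.122,0,0,0],
    [-0.008,-0.055,-0.122,0,0,0],
  ],
)

```text
time: 8.3
tool_pos: [0.4479, -0.1702, 0.135]
ee_rot: [-3.139, 0.007, -3.052]
wrist_force: [0.7, 0.0, -1.0]
width: 0.0376
finger_force: 30.0
```

Emit:
carry_out(
  commands=[
    [-0.006,-0.045,0,0,0,0],
    [-0.012,-0.09,0,0,0,0],
    [-0.019,-0.13,0,0,0,0],
    [-0.024,-0.165,0,0,0,0],
    [-0.024,-0.165,0,0,0,0],
  ],
)

```text
time: 8.8
tool_pos: [0.4838, -0.3363, 0.1295]
ee_rot: [3.141, -0.001, -3.059]
wrist_force: [-0.4, 0.2, -1.0]
width: 0.0371
finger_force: 30.0
```

```bash
python3 - <<'E'
from h import *
s=snapshot("side"); W=cloud(s)
cv2.imwrite("pics/side2.png",cv2.resize(s["img"][60:240,190:370,::-1],None,fx=3,fy=3,interpolation=2))
o=get_obs();print(o["tool_pos"],o["ee_rot"],o["width"])
leg([(*casept(-.015,-.036),.0145,np.pi+.089)])
E
```

```text
[ 0.48363033 -0.33384246  0.12973345] [ 3.13902898e+00 -1.08665653e-03 -3.05803500e+00] 0.03745175894628784
[-0.0016  0.0014  0.1152] [ 0.0026 -0.0011 -0.0054] len 0.115
```

View pics/side2.png

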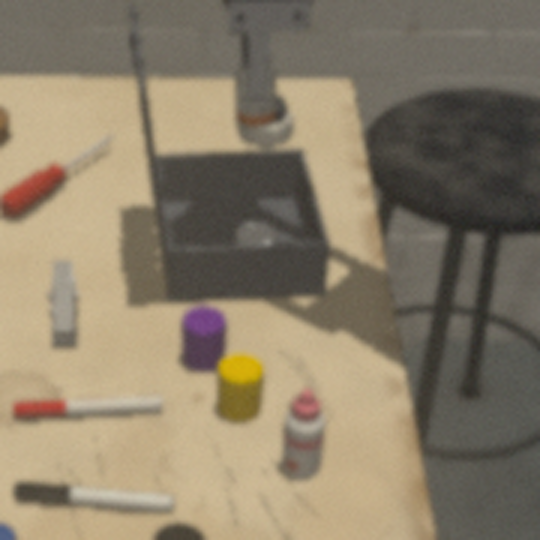

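The tall pot at (265,125) looks turned over in the grip: its brown band is on top and the white lid below. I'll look closer.

```bash
python3 - <<'E'
from h import *
s=snapshot("side"); w=snapshot("wrist")
a=cv2.resize(s["img"][60:130,250:310,::-1],None,fx=8,fy=8,interpolation=2)
b=cv2.resize(w["img"][:,:,::-1],(300,225))
c=np.zeros((560,790,3),np.uint8); c[:560,:480]=a; c[:225,490:]=b; cv2.imwrite("pics/z.png",c)
# short pot top pose inside case
W=cloud(s).reshape(-1,3); m=(abs(W[:,0]-.479)<.04)&(abs(W[:,1]+.26)<.04)&(W[:,2]>.015)&(W[:,2]<.055); print(m.sum(),W[m].max(0),np.median(W[m],0))
m=(abs(W[:,0]-.485)<.05)&(abs(W[:,1]+.332)<.05)&(W[:,2]>.07)&(W[:,2]<.19);q=W[m];print(len(q),q.min(0),q.max(0))
E
```

```text
85 [ 0.500945   -0.24163326  0.04673921] [ 0.48127474 -0.2557923   0.04327809]
283 [ 0.46472444 -0.36126283  0.12102104] [ 0.50292042 -0.29678805  0.18963195]
```

View pics/z.png

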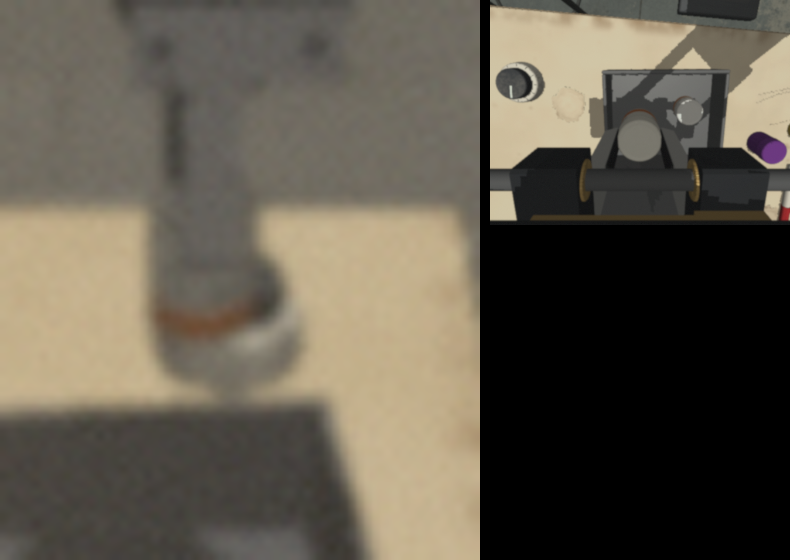

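```bash
python3 - <<'E'
from h import *
s=snapshot("wrist"); W=cloud(s); o=get_obs(); print(o["tool_pos"],o["ee_rot"], "cam",-np.array(s["R"]).T@s["t"])
g=W[205:260,230:285]; q=g.reshape(-1,3); q=q[np.isfinite(q[:,0])]
med=np.median(q,0); print(med)
q=q[np.linalg.norm(q-med,axis=1)<.03]
c=q.mean(0)
for _ in range(4):
    n=np.linalg.svd(q-c)[2][2]; d=abs((q-c)@n); q=q[d<.0025]; c=q.mean(0)
print("normal",n,"c",c,len(q))
print(np.round(W[170:270:8,256],3))
for v in range(170,270,8): print(v,s["img"][v,256],end=" ")
t=snapshot("side"); T=cloud(t)
for v in range(84,112,2): print(v,[(tuple(np.round(T[v,u],3)),tuple(map(int,t["img"][v,u]))) for u in (272,277,282,286)])
E
```

```text
[ 0.48383497 -0.33130783  0.13085988] [ 3.13971072e+00  2.23295249e-05 -3.05467308e+00] cam [ 0.41845876 -0.33837251  0.3307402 ]
[ 0.4773866  -0.3313979   0.16626842]
normal [0.01610434 0.00664464 0.99984824] c [ 0.47801184 -0.33152045  0.16630106] 2878
[[ 0.473 -0.331  0.005]
 [ 0.481 -0.33   0.003]
 [ 0.462 -0.333  0.127]
 [ 0.462 -0.333  0.147]
 [ 0.463 -0.333  0.162]
 [ 0.466 -0.333  0.166]
 [ 0.47  -0.333  0.167]
 [ 0.474 -0.332  0.166]
 [ 0.479 -0.332  0.166]
 [ 0.483 -0.331  0.166]
 [ 0.487 -0.331  0.166]
 [ 0.492 -0.331  0.166]
 [ 0.496 -0.33   0.165]]
170 [59 60 58] 178 [60 60 59] 186 [73 57 47] 194 [87 86 79] 202 [90 89 81] 210 [118 115 106] 218 [122 119 109] 226 [122 119 109] 234 [121 119 109] 242 [121 118 109] 250 [121 119 109] 258 [121 118 108] 266 [120 117 108] 84 [((np.float64(0.493), np.float64(-0.304), np.float64(0.186)), (99, 93, 84)), ((np.float64(0.48), np.float64(-0.304), np.float64(0.186)), (101, 96, 89)), ((np.float64(0.411), np.float64(-1.092), np.float64(-0.225)), (110, 104, 91)), ((np.float64(0.391), np.float64(-1.109), np.float64(-0.234)), (117, 110, 98))]
[... 3392 characters left out ...]
.435), np.float64(-0.503), np.float64(0.002)), (159, 144, 118))]
108 [((np.float64(0.482), np.float64(-0.491), np.float64(0.001)), (163, 150, 120)), ((np.float64(0.465), np.float64(-0.496), np.float64(-0.002)), (119, 112, 94)), ((np.float64(0.449), np.float64(-0.49), np.float64(0.002)), (148, 137, 113)), ((np.float64(0.435), np.float64(-0.492), np.float64(0.001)), (179, 163, 131))]
110 [((np.float64(0.487), np.float64(-0.373), np.float64(0.063)), (132, 121, 100)), ((np.float64(0.472), np.float64(-0.379), np.float64(0.06)), (113, 107, 92)), ((np.float64(0.457), np.float64(-0.379), np.float64(0.06)), (122, 114, 98)), ((np.float64(0.444), np.float64(-0.384), np.float64(0.057)), (119, 111, 95))]
```

Upright after all: the pot's top is level at z 0.166, and the white below it is another bottle behind on the bench. The pot's base is 12 mm below the TCP, so I'll lower it.

Emit:
carry_out(
  commands=[
    [-0.001,0,0.035,0,0,0],
    [-0.001,0,0.075,0,0,0],
    [-0.001,0,0.1,0,0,0],
    [-0.001,0,0.109,0,0,0],
    [-0.001,0,0.114,0,0,0],
  ],
)

```text
time: 9.55
tool_pos: [0.485, -0.3312, 0.0168]
ee_rot: [3.14, -0.0, -3.054]
wrist_force: [-0.2, 0.5, -0.6]
width: 0.0374
finger_force: 30.0
```

Emit:
carry_out(
  commands=[
    [0,0,0,0,0,0],
    [0,0,0,0,0,0],
    [0,0,0,0,0,0],
    [0,0,0,0,0,0],
    [0,0,0,0,0,0],
  ],
  jaw=0.53,
)

```text
time: 10.05
tool_pos: [0.4854, -0.3327, 0.0179]
ee_rot: [-3.141, 0.001, -3.056]
wrist_force: [1.0, -0.3, -0.4]
width: 0.0494
finger_force: 0.0
```

Emit:
carry_out(
  commands=[
    [0,0,-0.02,0,0,0],
    [0,0,-0.06,0,0,0],
    [0,0,-0.1,0,0,0],
    [0,0,-0.115,0,0,0],
    [0,0.03,-0.115,0,0,0],
  ],
)

```text
time: 10.55
tool_pos: [0.4839, -0.306, 0.1354]
ee_rot: [-3.136, 0.005, -3.059]
wrist_force: [0.5, 0.2, -0.4]
width: 0.0495
finger_force: 0.0
```

```bash
python3 - <<'E'
from h import *
o=get_obs();print(o["tool_pos"],o["ee_rot"])
pa=np.pi-.104; pb=np.pi+.093
leg([(.629,-.048,.13,pb)])
E
```

```text
[ 0.48394889 -0.30599696  0.13536026] [-3.13638943  0.00531183 -3.05885519]
[-0.1658  0.2452  0.005 ] [-0.0052  0.0053 -0.0103] len 0.296
```

Emit:
carry_out(
  commands=[
    [0,0.048,0,0,0,0],
    [0,0.096,0,0,0,0],
    [0,0.144,0,0,0,0],
    [0,0.192,0,0,0,0],
    [-0.02,0.236,0,0,0,0],
  ],
  jaw=0.6,
)

```text
time: 11.05
tool_pos: [0.48, -0.0638, 0.1315]
ee_rot: [3.141, -0.001, -3.056]
wrist_force: [1.1, -0.7, -0.2]
width: 0.0564
finger_force: 0.0
```

Emit:
carry_out(
  commands=[
    [-0.04,0.004,0.015,0,0,0],
    [-0.08,0.008,0.03,0,0,0],
    [-0.12,0.009,0.045,0,0,0],
    [-0.146,0.009,0.05,0,0,0],
    [-0.146,0.009,0.05,0,0,0],
  ],
)

```text
time: 11.55
tool_pos: [0.6274, -0.0433, 0.0784]
ee_rot: [3.139, -0.004, -3.054]
wrist_force: [0.5, 0.3, 0.3]
width: 0.0566
finger_force: 0.0
```

```bash
python3 - <<'E'
from h import *
s=snapshot("top");T=cloud(s); W=T.reshape(-1,3); w=W[(W[:,2]>.02)&(W[:,2]<.056)&(abs(W[:,0]-.485)<.05)&(abs(W[:,1]+.295)<.065)]
for sg in(-1,1):
    k=w[sg*(w[:,1]+.296)>0]; print("case",len(k),np.median(k,0),np.ptp(k,axis=0))
o=get_obs();print(o["tool_pos"],o["ee_rot"])
s=snapshot("wrist"); W=cloud(s).reshape(-1,3)
for c in((.629,-.048),(.617,.058)):
    w=W[(W[:,2]>.008)&(W[:,2]<.03)&(abs(W[:,0]-c[0])<.075)&(abs(W[:,1]-c[1])<.025)]
    if len(w)>50:
        r=cv2.minAreaRect((w[:,:2]*1000).astype(np.float32)); print(len(w),r,w.max(0))
pb=np.pi+.093
leg([(.629,-.048,.002,pb)])
E
```

```text
case 215 [ 0.48245824 -0.32663122  0.05005847] [0.03758064 0.03820973 0.03429059]
case 188 [ 0.47901836 -0.25479937  0.04209853] [0.03803812 0.03903986 0.02690039]
[ 0.62617999 -0.0437024   0.0796789 ] [ 3.13984032 -0.00404778 -3.05471491]
2503 ((628.0989379882812, -49.22686767578125), (125.63227844238281, 13.583961486816406), 5.093039512634277) [ 0.69066621 -0.03723357  0.01629281]
2517 ((616.139404296875, 56.31867218017578), (15.024344444274902, 125.00288391113281), 84.49816131591797) [0.6786967  0.06830408 0.01627155]
[-0.0031 -0.0044  0.0789] [ 0.0013 -0.0027 -0.0066] len 0.079
```

Emit:
carry_out(
  commands=[
    [-0.002,-0.0045,0.025,0,0,0],
    [-0.002,-0.0045,0.05,0,0,0],
    [-0.002,-0.0045,0.065,0,0,0],
    [-0.002,-0.0045,0.073,0,0,0],
    [-0.002,-0.0045,0.076,0,0,0],
  ],
)

```text
time: 12.15
tool_pos: [0.6284, -0.0484, 0.0061]
ee_rot: [3.141, -0.0, -3.056]
wrist_force: [-0.2, -0.6, -0.2]
width: 0.0563
finger_force: 0.0
```

Emit:
carry_out(
  commands=[
    [0,0,0,0,0,0],
    [0,0,0,0,0,0],
    [0,0,0,0,0,0],
    [0,0,0,0,0,0],
    [0,0,0,0,0,0],
  ],
  jaw=0,
)

```text
time: 12.65
tool_pos: [0.6295, -0.0483, 0.0069]
ee_rot: [3.141, 0.001, -3.055]
wrist_force: [-1.3, -0.0, -0.9]
width: 0.0198
finger_force: 0.0
```

Emit:
carry_out(
  commands=[
    [0,0,0,0,0,0],
    [0,0,0,0,0,0],
    [0,0,0,0,0,0],
    [0,0,0,0,0,0],
    [0,0,0,0,0,0],
  ],
)

```text
time: 13.15
tool_pos: [0.6291, -0.0483, 0.0064]
ee_rot: [3.141, 0.0, -3.055]
wrist_force: [0.2, -0.9, -0.8]
width: 0.0006
finger_force: 0.0
```

Emit:
carry_out(
  commands=[
    [0,0,-0.02,0,0,0],
    [0,0,-0.05,0,0,0],
    [0,0,-0.07,0,0,0],
    [0,0,-0.07,0,0,0],
    [0,0,-0.07,0,0,0],
  ],
  jaw=0.5,
)

```text
time: 13.65
tool_pos: [0.6292, -0.0484, 0.0763]
ee_rot: [3.141, 0.001, -3.055]
wrist_force: [0.0, 0.8, -0.1]
width: 0.0375
finger_force: 0.0
```

```bash
python3 - <<'E'
from h import *
o=get_obs();print(o["tool_pos"],o["ee_rot"])
s=snapshot("wrist"); W=cloud(s).reshape(-1,3)
for c in((.629,-.048),(.617,.058)):
    w=W[(W[:,2]>.008)&(W[:,2]<.03)&(abs(W[:,0]-c[0])<.075)&(abs(W[:,1]-c[1])<.04)]
    if len(w)>50:
        r=cv2.minAreaRect((w[:,:2]*1000).astype(np.float32)); print(len(w),r,w.max(0))
cv2.imwrite("pics/w3.png",s["img"][:,:,::-1])
E
```

```text
[ 0.62917208 -0.04835928  0.07628463] [ 3.14085472e+00  8.40302232e-04 -3.05536781e+00]
2563 ((628.0115966796875, -49.52991485595703), (125.66593933105469, 13.802529335021973), 5.195581436157227) [ 0.69055188 -0.03722485  0.01621273]
2422 ((611.1661987304688, 56.48515701293945), (14.579712867736816, 115.38027954101562), 84.7365951538086) [0.66797987 0.06820134 0.0162944 ]
```

View pics/w3.png

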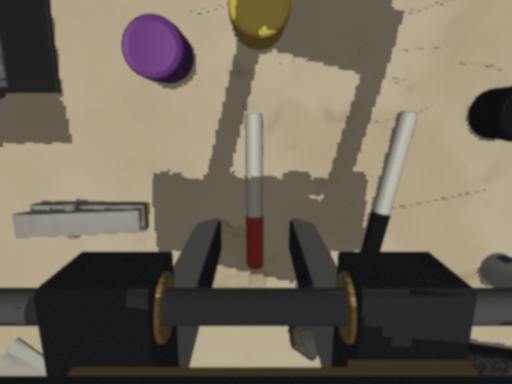

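The pen at (254,190) did not move, and the fingers shut above it. I'll check the fingertip geometry from the depth.

```bash
python3 - <<'E'
from h import *
o=get_obs();s=snapshot("wrist"); W=cloud(s)
r=Ro.from_euler("xyz",o["ee_rot"]); L=r.inv().apply(W.reshape(-1,3)-o["tool_pos"]).reshape(W.shape)*1000
for v in range(218,252,3): print(v,[(u,tuple(np.round(L[v,u]).astype(int))) for u in range(196,224,4) if abs(L[v,u,2])<60 and W[v,u,2]>.03],[(u,tuple(np.round(L[v,u]).astype(int))) for u in range(286,312,4) if abs(L[v,u,2])<60and W[v,u,2]>.03])
m=(np.abs(L[...,1])<50)&(np.abs(L[...,0])<20)&(W[...,2]>.03); q=L[m]; print("lowest finger pts",np.round(q[np.argsort(-q[:,2])][:10]),len(q))
S=snapshot("side");W=cloud(S);L=r.inv().apply(W.reshape(-1,3)-o["tool_pos"])*1000
q=L[(abs(L[:,1])<60)&(abs(L[:,0])<25)&(L[:,2]<40)&(L[:,2]>-60)]; print(len(q)); q=q[np.argsort(-q[:,2])]; print(np.round(q[:12]))
E
```

```text
218 [(212, (np.int64(10), np.int64(-23), np.int64(-23)))] [(298, (np.int64(10), np.int64(23), np.int64(-23)))]
221 [(200, (np.int64(9), np.int64(-29), np.int64(-27))), (204, (np.int64(10), np.int64(-27), np.int64(-29))), (208, (np.int64(9), np.int64(-25), np.int64(-27))), (212, (np.int64(10), np.int64(-22), np.int64(-29))), (216, (np.int64(8), np.int64(-21), np.int64(-22)))] [(294, (np.int64(8), np.int64(21), np.int64(-23))), (298, (np.int64(9), np.int64(23), np.int64(-27))), (302, (np.int64(10), np.int64(25), np.int64(-28))), (306, (np.int64(9), np.int64(27), np.int64(-27))), (310, (np.int64(9), np.int64(29), np.int64(-28)))]
224 [(196, (np.int64(10), np.int64(-30), np.int64(-33))), (200, (np.int64(10), np.int64(-28), np.int64(-33))), (204, (np.int64(9), np.int64(-26), np.int64(-32))), (208, (np.int64(9), np.int64(-24), np.int64(-31))), (212, (np.int64(9), np.int64(-22), np.int64(-30))), (216, (np.int64(7), np.int64(-21), np.int64(-25)))] [(294, (np.int64(8), np.int64(20), np.int64(-29))), (298, (np.int64(9), np.int64(22), np.int64(-32))), (302, (np.int64(10), np.int64(24), np.int64
[... 4297 characters left out ...]
 np.int64(-58))), (212, (np.int64(0), np.int64(-21), np.int64(-44))), (216, (np.int64(-7), np.int64(-21), np.int64(-29)))] [(294, (np.int64(-5), np.int64(20), np.int64(-33))), (298, (np.int64(2), np.int64(20), np.int64(-49)))]
lowest finger pts [[  9. -22. -20.]
 [  9.  22. -20.]
 [  0.  20. -20.]
 [ -2. -21. -20.]
 [  9.  23. -20.]
 [  9. -23. -20.]
 [  9. -23. -20.]
 [  0. -21. -21.]
 [  9. -22. -21.]
 [ -0. -21. -21.]] 15066
88
[[  5.  22. -20.]
 [  1.  24. -22.]
 [  3.  26. -24.]
 [ -2.  27. -25.]
 [ -4.  29. -26.]
 [ -8.  30. -27.]
 [ -6.  30. -27.]
 [-11.  31. -28.]
 [ -1.  31. -31.]
 [  1.  32. -31.]
 [  6.  33. -32.]
 [-11.  33. -33.]]<stdin>:4: SyntaxWarning: invalid decimal literal
```

Emit:
carry_out(
  commands=[
    [0,0,0,0,0,0],
    [0,0,0,0,0,0],
    [0,0,0,0,0,0],
    [0,0,0,0,0,0],
    [0,0,0,0,0,0],
  ],
  jaw=0.02,
)

```text
time: 14.3
tool_pos: [0.6292, -0.0484, 0.0764]
ee_rot: [3.141, 0.001, -3.055]
wrist_force: [0.0, 0.0, -0.2]
width: 0.0104
finger_force: 0.0
```

```bash
cat >> h.py <<'E'
def tips():
    o=get_obs(); r=Ro.from_euler("xyz",o["ee_rot"])
    for n in("wrist","side"):
        W=cloud(snapshot(n)).reshape(-1,3); L=r.inv().apply(W-o["tool_pos"])*1000
        q=L[(abs(L[:,1])<70)&(abs(L[:,0])<20)&(L[:,2]<40)&(L[:,2]>-60)&(W[:,2]>.03)]; q=q[np.argsort(-q[:,2])]; print(n,o["width"],len(q),np.round(q[:3]).tolist())
E
python3 -c "
from h import *
tips()"
```

```text
wrist 0.010366805698986617 1465 [[-3.0, -6.0, -20.0], [9.0, 7.0, -20.0], [0.0, 5.0, -21.0]]
side 0.010366805698986617 86 [[7.0, 7.0, -24.0], [2.0, 9.0, -27.0], [-5.0, 9.0, -27.0]]
```

Emit:
carry_out(
  commands=[
    [0,0,0,0,0,0],
    [0,0,0,0,0,0],
    [0,0,0,0,0,0],
    [0,0,0,0,0,0],
    [0,0,0,0,0,0],
  ],
  jaw=0.4,
)

```text
time: 14.9
tool_pos: [0.6291, -0.0483, 0.0764]
ee_rot: [3.141, 0.0, -3.055]
wrist_force: [-0.6, 0.5, -0.2]
width: 0.0371
finger_force: 0.0
```

```bash
python3 -c "
from h import *
tips()
o=get_obs();print(o['tool_pos'],o['ee_rot'])"
```

```text
wrist 0.037107407488536436 1871 [[9.0, -21.0, -20.0], [9.0, -21.0, -20.0], [-5.0, -19.0, -20.0]]
side 0.037107407488536436 89 [[4.0, 24.0, -26.0], [2.0, 25.0, -27.0], [6.0, 26.0, -28.0]]
[ 0.6291318  -0.04839458  0.07638492] [ 3.14079661e+00  4.19426053e-04 -3.05542132e+00]
```

The real fingertips sit about 20 mm above the reported TCP, so I need to go lower while watching the force.

Emit:
carry_out(
  commands=[
    [0,-0.001,0.03,0,0,0],
    [0,-0.001,0.06,0,0,0],
    [0,-0.001,0.075,0,0,0],
    [0,-0.001,0.083,0,0,0],
    [0,-0.001,0.087,0,0,0],
  ],
)

```text
time: 15.5
tool_pos: [0.6292, -0.0493, -0.011]
ee_rot: [3.141, 0.0, -3.055]
wrist_force: [-1.0, -0.2, -0.1]
width: 0.0376
finger_force: 0.0
```

Emit:
carry_out(
  commands=[
    [0,0,0.001,0,0,0],
    [0,0,0.003,0,0,0],
    [0,0,0.003,0,0,0],
    [0,0,0.003,0,0,0],
    [0,0,0.003,0,0,0],
  ],
)

```text
time: 16.0
tool_pos: [0.6296, -0.0494, -0.013]
ee_rot: [3.141, 0.001, -3.055]
wrist_force: [1.0, -0.8, 0.2]
width: 0.0376
finger_force: 0.0
```

Emit:
carry_out(
  commands=[
    [0,0,0,0,0,0],
    [0,0,0,0,0,0],
    [0,0,0,0,0,0],
    [0,0,0,0,0,0],
    [0,0,0,0,0,0],
  ],
  jaw=0,
)

```text
time: 16.5
tool_pos: [0.6293, -0.0493, -0.0136]
ee_rot: [3.141, 0.0, -3.055]
wrist_force: [0.3, 0.7, 0.1]
width: 0.0119
finger_force: 29.9
```

Gripped. I'll lift and compute the tray target.

Emit:
carry_out(
  commands=[
    [0,0,-0.03,0,0,0],
    [0,0,-0.06,0,0,0],
    [0,0,-0.09,0,0,0],
    [0,0,-0.115,0,0,0],
    [0,0,-0.115,0,0,0],
  ],
)

```text
time: 17.0
tool_pos: [0.6321, -0.0499, 0.1066]
ee_rot: [-3.14, 0.01, -3.055]
wrist_force: [-0.2, 0.7, -0.2]
width: 0.0121
finger_force: 29.9
```

```bash
python3 - <<'E'
from h import *
o=get_obs();print(o["width"],o["tool_pos"])
W=cloud(snapshot("side")).reshape(-1,3); p=o["tool_pos"]
q=W[(abs(W[:,0]-p[0])<.08)&(abs(W[:,1]-p[1])<.02)&(W[:,2]>.09)&(W[:,2]<.14)]; 
for x in (-.055,-.035,.035,.055):
    k=q[abs(q[:,0]-p[0]-x)<.008]; print(x,len(k),np.median(k,0) if len(k) else "")
b=casept(0,-.022,(.4806,.2838),-.083); a=casept(0,.022,(.4806,.2838),-.083); print(a,b)
leg([(*b,.102,np.pi-.083)])
E
```

```text
0.012056193963757868 [ 0.6321426  -0.04986694  0.10660186]
-0.055 30 [ 0.57746831 -0.05084915  0.13103322]
-0.035 41 [ 0.5974833  -0.04880229  0.13127354]
0.035 46 [ 0.66709887 -0.04171006  0.132933  ]
0.055 37 [ 0.68616161 -0.03980375  0.13303201]
[0.4824239  0.30572426] [0.4787761  0.26187574]
[0.1245 0.3234 0.0008] [0.     0.0051 0.1692] len 0.347
```

Emit:
carry_out(
  commands=[
    [0.016,0.042,0,0,0,0],
    [0.032,0.084,0,0,0,0],
    [0.048,0.126,0,0,0,0],
    [0.064,0.168,0,0,0,0],
    [0.08,0.21,0,0,0,0],
  ],
)

```text
time: 17.55
tool_pos: [0.529, 0.1541, 0.0986]
ee_rot: [3.141, -0.004, -3.056]
wrist_force: [0.2, -0.2, -0.3]
width: 0.0118
finger_force: 29.9
```

Emit:
carry_out(
  commands=[
    [0.014,0.038,0,0,0,0.056],
    [0.028,0.076,0,0,0,0.112],
    [0.042,0.113,0,0,0,0.168],
    [0.042,0.113,0,0,0,0.168],
    [0.042,0.113,0,0,0,0.168],
  ],
)

```text
time: 18.05
tool_pos: [0.4784, 0.2619, 0.0993]
ee_rot: [-3.14, -0.003, 3.062]
wrist_force: [0.3, -0.5, 0.4]
width: 0.0124
finger_force: 29.9
```

```bash
python3 - <<'E'
from h import *
o=get_obs();print(o["width"],o["tool_pos"])
b=casept(0,-.022,(.4806,.2838),-.083)
leg([(*b,-.009,np.pi-.083)])
E
```

```text
0.01236215262886243 [0.47841687 0.26188951 0.09931653]
[-0.0007  0.0002  0.1083] [-0.0015 -0.0027  0.0037] len 0.108
```

Emit:
carry_out(
  commands=[
    [0,0,0.035,0,0,0],
    [0,0,0.07,0,0,0],
    [0,0,0.092,0,0,0],
    [0,0,0.102,0,0,0],
    [0,0,0.108,0,0,0],
  ],
)

```text
time: 18.55
tool_pos: [0.4796, 0.2605, -0.008]
ee_rot: [-3.141, -0.002, 3.058]
wrist_force: [-0.2, -0.5, -0.5]
width: 0.0122
finger_force: 29.9
```

Emit:
carry_out(
  commands=[
    [0,0,0.001,0,0,0],
    [0,0,0.001,0,0,0],
    [0,0,0.001,0,0,0],
    [0,0,0.001,0,0,0],
    [0,0,0.001,0,0,0],
  ],
)

```text
time: 19.05
tool_pos: [0.4804, 0.2623, -0.0066]
ee_rot: [3.14, 0.002, 3.06]
wrist_force: [-0.4, 0.9, -0.2]
width: 0.0119
finger_force: 29.9
```

Emit:
carry_out(
  commands=[
    [0,0,0,0,0,0],
    [0,0,0,0,0,0],
    [0,0,0,0,0,0],
    [0,0,0,0,0,0],
    [0,0,0,0,0,0],
  ],
  jaw=0.28,
)

```text
time: 19.55
tool_pos: [0.4799, 0.262, -0.0074]
ee_rot: [3.141, 0.0, 3.06]
wrist_force: [-0.4, -1.0, -0.1]
width: 0.0265
finger_force: 0.0
```

Emit:
carry_out(
  commands=[
    [0,0,-0.03,0,0,0],
    [0,0,-0.07,0,0,0],
    [0,0,-0.1,0,0,0],
    [0,0,-0.11,0,0,0],
    [0,0,-0.11,0,0,0],
  ],
)

```text
time: 20.05
tool_pos: [0.481, 0.2624, 0.1043]
ee_rot: [3.139, 0.004, 3.06]
wrist_force: [0.3, -0.1, -0.3]
width: 0.0262
finger_force: 0.0
```

```bash
python3 - <<'E'
from h import *
o=get_obs();print(o["width"],o["tool_pos"])
s=snapshot("side");W=cloud(s);H=cv2.cvtColor(s["img"],cv2.COLOR_RGB2HSV);red=((H[...,0]<6)|(H[...,0]>172))&(H[...,1]>140)&(H[...,2]>50)&(abs(W[...,0]-.48)<.12)&(abs(W[...,1]-.28)<.08); k=W[red];print("red",len(k),np.median(k,0) if len(k) else "")
leg([(.6163,.0568,.07,np.pi-.1)])
E
```

```text
0.026229059225393536 [0.4809551  0.26236184 0.10428393]
red 36 [0.52027807 0.26349999 0.01867361]
[-0.1528 -0.1933  0.032 ] [0.0009 0.0003 0.0182] len 0.248
```

Emit:
carry_out(
  commands=[
    [-0.03,-0.039,0,0,0,0],
    [-0.06,-0.077,0,0,0,0],
    [-0.092,-0.116,0,0,0,0],
    [-0.122,-0.155,0.015,0,0,0.01],
    [-0.153,-0.193,0.03,0,0,0.018],
  ],
  jaw=0.4,
)

```text
time: 20.6
tool_pos: [0.6144, 0.0578, 0.0704]
ee_rot: [3.141, -0.003, 3.041]
wrist_force: [0.4, 1.1, -0.2]
width: 0.0378
finger_force: 0.0
```

```bash
python3 - <<'E'
from h import *
s=snapshot("wrist"); W=cloud(s).reshape(-1,3)
w=W[(W[:,2]>.008)&(W[:,2]<.03)&(abs(W[:,0]-.617)<.075)&(abs(W[:,1]-.058)<.03)]
r=cv2.minAreaRect((w[:,:2]*1000).astype(np.float32)); print(len(w),r)
o=get_obs();print(o["width"],o["tool_pos"])
leg([(.6163,r[0][1]/1000+.0003,-.0135,np.pi-.1)])
E
```

```text
2660 ((616.84130859375, 56.90523147583008), (13.92699909210205, 125.27143859863281), 83.98650360107422)
0.037780328695519366 [0.61613854 0.05043634 0.06618283]
[0.0001 0.0072 0.0796] [-0.0055 -0.0052 -0.0064] len 0.08
```

Emit:
carry_out(
  commands=[
    [0,0,0.02,0,0,0],
    [0,0,0.045,0,0,0],
    [0,0,0.065,0,0,0],
    [0,0,0.077,0,0,0],
    [0,0,0.082,0,0,0],
  ],
)

```text
time: 21.15
tool_pos: [0.6123, 0.0598, -0.0123]
ee_rot: [3.141, -0.006, 3.042]
wrist_force: [0.1, 0.1, 0.4]
width: 0.0378
finger_force: 0.0
```

Emit:
carry_out(
  commands=[
    [0,0,0.001,0,0,0],
    [0,0,0.002,0,0,0],
    [0,0,0.003,0,0,0],
    [0,0,0.003,0,0,0],
    [0,0,0.003,0,0,0],
  ],
)

```text
time: 21.65
tool_pos: [0.6154, 0.0597, -0.0108]
ee_rot: [3.141, 0.002, 3.042]
wrist_force: [-0.4, 1.7, 0.3]
width: 0.0375
finger_force: 0.0
```

Emit:
carry_out(
  commands=[
    [0,-0.0015,0.001,0,0,0],
    [0,-0.003,0.002,0,0,0],
    [0,-0.003,0.002,0,0,0],
    [0,-0.003,0.002,0,0,0],
    [0,-0.003,0.002,0,0,0],
  ],
  jaw=0,
)

```text
time: 22.15
tool_pos: [0.6146, 0.0566, -0.0136]
ee_rot: [3.141, 0.0, 3.042]
wrist_force: [-0.9, -0.6, -0.5]
width: 0.012
finger_force: 30.0
```

Emit:
carry_out(
  commands=[
    [0,0,0,0,0,0],
    [0,0,-0.03,0,0,0],
    [0,0,-0.065,0,0,0],
    [0,0,-0.1,0,0,0],
    [0,0,-0.115,0,0,0],
  ],
)

```text
time: 22.65
tool_pos: [0.6167, 0.0566, 0.1059]
ee_rot: [3.14, 0.007, 3.042]
wrist_force: [0.5, -0.8, -0.2]
width: 0.0118
finger_force: 30.0
```

```bash
python3 - <<'E'
from h import *
o=get_obs();print(o["width"],o["tool_pos"],o["finger_force"])
a=casept(0,.022,(.4806,.2838),-.083)
leg([(*a,.1025,np.pi-.083)])
E
```

```text
0.011788249728579388 [0.61669792 0.05662457 0.10585209] 29.96972143650055
[0.1584 0.2345 0.0026] [ 0.0016  0.0071 -0.0167] len 0.283
```

Emit:
carry_out(
  commands=[
    [0.026,0.039,0,0,0,0],
    [0.052,0.078,0,0,0,0],
    [0.078,0.117,0,0,0,0],
    [0.104,0.156,0,0,0,0],
    [0.13,0.195,0,0,0,0],
  ],
)

```text
time: 23.15
tool_pos: [0.5031, 0.2648, 0.1005]
ee_rot: [3.141, -0.001, 3.041]
wrist_force: [0.2, 0.4, 1.1]
width: 0.0123
finger_force: 30.0
```

Emit:
carry_out(
  commands=[
    [0.026,0.039,0,0,0,-0.017],
    [0.026,0.039,0,0,0,-0.017],
    [0.026,0.039,0,0,0,-0.017],
    [0.026,0.039,0,0,0,-0.017],
    [0.026,0.039,0,0,0,-0.017],
  ],
)

```text
time: 23.65
tool_pos: [0.4833, 0.3036, 0.1012]
ee_rot: [3.141, -0.0, 3.057]
wrist_force: [0.3, 0.3, -0.3]
width: 0.0121
finger_force: 30.0
```

Emit:
carry_out(
  commands=[
    [0,0,0.035,0,0,0],
    [0,0,0.07,0,0,0],
    [0,0,0.092,0,0,0],
    [0,0,0.102,0,0,0],
    [0,0,0.108,0,0,0],
  ],
)

```text
time: 24.15
tool_pos: [0.4829, 0.304, -0.0073]
ee_rot: [3.141, -0.001, 3.057]
wrist_force: [-0.5, -0.6, 0.8]
width: 0.012
finger_force: 30.0
```

Emit:
carry_out(
  commands=[
    [0,0,0.001,0,0,0],
    [0,0,0.001,0,0,0],
    [0,0,0.001,0,0,0],
    [0,0,0.001,0,0,0],
    [0,0,0.001,0,0,0],
  ],
  jaw=0.28,
)

```text
time: 24.65
tool_pos: [0.4832, 0.3054, -0.0066]
ee_rot: [3.14, 0.002, 3.059]
wrist_force: [0.7, 0.1, 0.2]
width: 0.0262
finger_force: 0.0
```

Emit:
carry_out(
  commands=[
    [0,0,0,0,0,0],
    [0,0,-0.035,0,0,0],
    [0,0,-0.08,0,0,0],
    [0,0,-0.125,0,0,0],
    [0,0,-0.17,0,0,0],
  ],
)

```text
time: 25.15
tool_pos: [0.4823, 0.3048, 0.1643]
ee_rot: [3.141, 0.0, 3.059]
wrist_force: [0.2, 0.7, -0.1]
width: 0.0268
finger_force: 0.0
```

```bash
python3 - <<'E'
from h import *
o=get_obs();print(o["width"],o["tool_pos"],o["joint_positions"].round(2))
s=snapshot("side");W=cloud(s)
cv2.imwrite("pics/side4.png",s["img"][:,:,::-1])
# lid geometry again + hinge
t=pickle.load(open("s0.pkl","rb"))["top"];T=cloud(t)[140:240,322:420].reshape(-1,3); T=T[T[:,2]>.075]
a=.089; e=np.array([np.cos(a),np.sin(a)]); u=(T[:,:2]-[.4967,-.2948])@e; p=np.polyfit(T[:,2],u,1); print("lid visible(inner) face: x_case at z .06",np.polyval(p,.06),"angle",np.pi/2+np.arctan(p[0]),"top z",T[:,2].max())
E
```

```text
0.026796012050037087 [0.48227503 0.30477636 0.16427872] [ 0.46  0.14  1.35  0.    1.65 -1.02]
lid visible(inner) face: x_case at z .06 0.07361440376693744 angle 1.6847037156719245 top z 0.22469024553018918
```

View pics/side4.png

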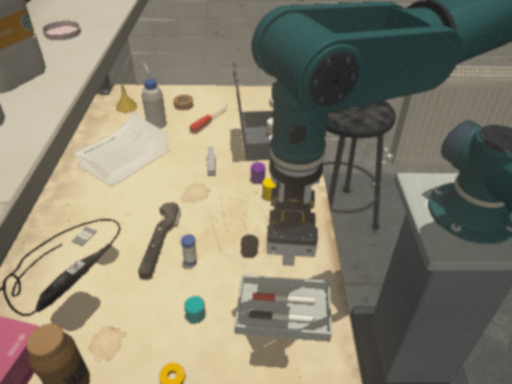

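Both pens lie flat in the tray at (285,298) and (290,317). Next is the lid, so I'll check what stands behind it and plan the arc.

```bash
python3 - <<'E'
from h import *
t=pickle.load(open("s0.pkl","rb"))["top"];T=cloud(t).reshape(-1,3)
m=(T[:,0]>.58)&(T[:,1]<-.12)&(T[:,2]>.03); q=T[m]
u=q[:,:2]-[.4967,-.2948]; a=.089; cx=u@[np.cos(a),np.sin(a)]; cy=u@[-np.sin(a),np.cos(a)]
k=(cx>.105)
for lo in np.arange(-.25,.2,.05):
    j=k&(cy>=lo)&(cy<lo+.05)&(cx<.35)
    if j.sum()>3: print(round(lo,2),"n",j.sum(),"xcase",cx[j].min().round(3),cx[j].max().round(3),"zmax",q[j,2].max().round(3))
print("case frame start",np.round([cx.min()],2))
Y=np.pi+.089
def P(xc,yc,z): return (*casept(xc,yc),z-.020,Y)
w=[P(.02,.2,.27),P(.145,.15,.27),P(.145,.03,.27),P(.145,.03,.19)]
leg(w)
prev=np.array([.145,.19])
for th in [1.6,1.45,1.3,1.15,1.0,.85,.7,.55,.42,.3,.2,.1,.04,0]:
    n=np.array([.075-.13*np.cos(th)+.006*np.sin(th)+.01,.06+.13*np.sin(th)+.006*np.cos(th)])
    print(th,np.round(n,4),"cum tool shift x,z",np.round([.145-n[0],.19-n[1]],4))
E
```

```text
-0.2 n 59 xcase 0.237 0.256 zmax 0.493
-0.15 n 1194 xcase 0.191 0.35 zmax 0.494
-0.1 n 879 xcase 0.192 0.35 zmax 0.495
-0.05 n 775 xcase 0.247 0.35 zmax 0.495
-0.0 n 1028 xcase 0.251 0.35 zmax 0.495
0.05 n 900 xcase 0.161 0.35 zmax 0.495
0.1 n 726 xcase 0.261 0.289 zmax 0.495
0.15 n 16 xcase 0.265 0.284 zmax 0.493
case frame start [0.08]
[-0.0467 -0.3975 -0.0788] [ 0.0079  0.0146 -0.1716] len 0.408
[-0.125 -0.05  -0.   ] [0. 0. 0.] len 0.135
[-0.   -0.12 -0.  ] [0. 0. 0.] len 0.12
[-0.   -0.    0.08] [0. 0. 0.] len 0.08
1.6 [0.0948 0.1898] cum tool shift x,z [0.0502 0.0002]
1.45 [0.0753 0.1898] cum tool shift x,z [0.0697 0.0002]
1.3 [0.056  0.1869] cum tool shift x,z [0.089  0.0031]
1.15 [0.0374 0.1811] cum tool shift x,z [0.1076 0.0089]
1.0 [0.0198 0.1726] cum tool shift x,z [0.1252 0.0174]
0.85 [0.0037 0.1616] cum tool shift x,z [0.1413 0.0284]
0.7 [-0.0106  0.1483] cum tool shift x,z [0.1556 0.0417]
0.55 [-0.0227  0.1331] cum tool shift x,z [0.1677 0.0569]
0.42 [-0.0313  0.1185] cum tool shift x,z [0.1763 0.0715]
0.3 [-0.0374  0.1041] cum tool shift x,z [0.1824 0.0859]
0.2 [-0.0412  0.0917] cum tool shift x,z [0.1862 0.0983]
0.1 [-0.0438  0.0789] cum tool shift x,z [0.1888 0.1111]
0.04 [-0.0447  0.0712] cum tool shift x,z [0.1897 0.1188]
0 [-0.045  0.066] cum tool shift x,z [0.19  0.124]
```

```bash
python3 - <<'E'
from h import *
ss=pickle.load(open("s0.pkl","rb"))
for n in("top","side"):
    T=cloud(ss[n]).reshape(-1,3); q=T[(T[:,2]>.3)&(T[:,2]<1)&(T[:,0]>.3)]
    for y in np.arange(-.6,.6,.15):
        k=q[abs(q[:,1]-y)<.05]
        if len(k): print(n,round(y,2),len(k),"x",k[:,0].min().round(3),k[:,0].max().round(3),"z",k[:,2].min().round(3),k[:,2].max().round(3), "front z", k[k[:,0]<k[:,0].min()+.02][:,2].min().round(3))
E
```

```text
top -0.45 339 x 0.746 0.765 z 0.463 0.494 front z 0.463
top -0.3 1333 x 0.746 0.768 z 0.464 0.495 front z 0.464
top -0.15 1452 x 0.746 0.772 z 0.465 0.496 front z 0.465
top 0.0 1567 x 0.746 0.776 z 0.464 0.496 front z 0.464
top 0.15 1660 x 0.746 0.78 z 0.465 0.496 front z 0.465
top 0.3 1758 x 0.746 0.784 z 0.466 0.497 front z 0.466
top 0.45 33 x 0.747 0.751 z 0.467 0.484 front z 0.467
side 0.0 1743 x 0.749 0.934 z 0.466 0.499 front z 0.466
side 0.15 2584 x 0.749 0.885 z 0.466 0.504 front z 0.466
side 0.3 6429 x 0.748 0.843 z 0.466 0.591 front z 0.466
side 0.45 3642 x 0.748 0.806 z 0.466 0.495 front z 0.466
```

Emit:
carry_out(
  commands=[
    [0,-0.01,-0.03,0,0,0],
    [0,-0.04,-0.06,0,0,0],
    [0,-0.085,-0.085,0,0,0],
    [0,-0.132,-0.09,0,0,0],
    [0,-0.18,-0.09,0,0,0],
  ],
  jaw=0,
)

```text
time: 25.7
tool_pos: [0.4682, 0.1242, 0.2544]
ee_rot: [3.14, 0.005, 3.06]
wrist_force: [1.3, -0.4, -0.5]
width: 0.0006
finger_force: 0.0
```

Emit:
carry_out(
  commands=[
    [0,-0.045,0,0,0,-0.04],
    [0,-0.09,0,0,0,-0.08],
    [0,-0.135,0,0,0,-0.12],
    [0,-0.18,0,0,0,-0.16],
    [0,-0.225,0,0,0,-0.172],
  ],
)

```text
time: 26.2
tool_pos: [0.4487, -0.1005, 0.2523]
ee_rot: [3.141, 0.001, -3.051]
wrist_force: [1.2, 0.3, -0.1]
width: 0.0007
finger_force: 0.0
```

```bash
python3 - <<'E'
from h import *
o=get_obs();print(o["width"],o["tool_pos"],o["ee_rot"],o["joint_positions"].round(2))
Y=np.pi+.089
leg([(*casept(.0,.03),.25,Y),(*casept(.13,.03),.25,Y),(*casept(.13,.03),.17,Y)])
E
```

```text
0.0006963253312359139 [ 0.44865857 -0.1004699   0.25231221] [ 3.14105953e+00  1.36456367e-03 -3.05127305e+00] [-0.34 -0.12  1.44  0.    1.82 -2.01]
[-0.0304 -0.1679  0.0023] [0.0005 0.0014 0.0013] len 0.171
[-0.13  0.    0.  ] [0. 0. 0.] len 0.13
[-0.   -0.    0.08] [0. 0. 0.] len 0.08
```

Emit:
carry_out(
  commands=[
    [-0.008,-0.042,0,0,0,0],
    [-0.015,-0.084,0,0,0,0],
    [-0.023,-0.126,0,0,0,0],
    [-0.03,-0.168,0,0,0,0],
    [-0.065,-0.168,0,0,0,0],
  ],
)

```text
time: 26.7
tool_pos: [0.5271, -0.2663, 0.2516]
ee_rot: [-3.14, -0.001, -3.062]
wrist_force: [0.2, 0.5, 0.6]
width: 0.0007
finger_force: 0.0
```

Emit:
carry_out(
  commands=[
    [-0.035,0,0,0,0,0],
    [-0.07,0,0,0,0,0],
    [-0.095,0,0,0,0,0],
    [-0.095,0,0,0,0,0],
    [-0.095,0,0,0,0,0],
  ],
)

```text
time: 27.2
tool_pos: [0.6232, -0.2517, 0.2512]
ee_rot: [3.14, -0.001, -3.052]
wrist_force: [0.1, 0.2, 0.1]
width: 0.0005
finger_force: 0.0
```

```bash
python3 - <<'E'
from h import *
o=get_obs();print(o["width"],o["tool_pos"],o["ee_rot"],o["joint_positions"].round(2))
Y=np.pi+.089
leg([(*casept(.13,.03),.17,Y)])
W=cloud(snapshot("side")).reshape(-1,3)
u=(W[:,:2]-[.4967,-.2948]); a=.089; cx=u@[np.cos(a),np.sin(a)]; cy=u@[-np.sin(a),np.cos(a)]
m=(abs(cy-.03)<.05)&(cx>.09)&(cx<.2)&(W[:,2]>.2); k=W[m]; i=np.argsort(k[:,2])[:5]; print("low pts behind lid",np.c_[cx[m][i],k[i,2]].round(3).tolist())
E
```

```text
0.0004880504642632008 [ 0.62322177 -0.25174583  0.25120529] [ 3.14018042e+00 -1.35085226e-03 -3.05192527e+00] [-0.47  0.37  0.9   0.    1.88 -2.13]
[-0.0003 -0.0018  0.0812] [ 0.0014 -0.0014  0.0007] len 0.081
low pts behind lid [[0.09, 0.201], [0.1, 0.216], [0.097, 0.218], [0.098, 0.218], [0.1, 0.219]]
```

Emit:
carry_out(
  commands=[
    [0,0,0.02,0,0,0],
    [0,0,0.05,0,0,0],
    [0,0,0.075,0,0,0],
    [0,0,0.081,0,0,0],
    [0,0,0.081,0,0,0],
  ],
)

```text
time: 27.75
tool_pos: [0.6221, -0.2519, 0.1708]
ee_rot: [3.14, -0.001, -3.053]
wrist_force: [-0.2, 0.8, 0.1]
width: 0.0005
finger_force: 0.0
```

Emit:
carry_out(
  commands=[
    [0.01,0,0,0,0,0],
    [0.02,0,0,0,0,0],
    [0.03,0,0,0,0,0],
    [0.04,0,0,0,0,0],
    [0.055,0,0,0,0,0],
  ],
)

```text
time: 28.25
tool_pos: [0.5688, -0.257, 0.1724]
ee_rot: [-3.141, 0.003, -3.052]
wrist_force: [2.1, -1.1, 0.3]
width: 0.0001
finger_force: 0.8
```

Contact, with 2 N on the wrist. I'll follow the arc.

Emit:
carry_out(
  commands=[
    [0.01,0,0.001,0,0,0],
    [0.019,0,0.003,0,0,0],
    [0.029,0,0.006,0,0,0],
    [0.038,0,0.009,0,0,0],
    [0.047,0,0.013,0,0,0],
  ],
)

```text
time: 28.75
tool_pos: [0.5211, -0.261, 0.1579]
ee_rot: [3.141, 0.0, -3.052]
wrist_force: [0.9, -0.4, 1.5]
width: 0.0004
finger_force: 0.7
```

Emit:
carry_out(
  commands=[
    [0.008,0,0.004,0,0,0],
    [0.016,0,0.009,0,0,0],
    [0.024,0,0.015,0,0,0],
    [0.032,0,0.022,0,0,0],
    [0.039,0,0.029,0,0,0],
  ],
)

```text
time: 29.25
tool_pos: [0.4821, -0.2644, 0.1283]
ee_rot: [3.141, -0.0, -3.053]
wrist_force: [0.8, -0.5, 1.4]
width: 0.0005
finger_force: 0.6
```

```bash
cat >> h.py <<'E'
def lid():
    for n in("side","top"):
        W=cloud(snapshot(n)).reshape(-1,3); u=(W[:,:2]-[.4967,-.2948]); a=.089; cx=u@[np.cos(a),np.sin(a)]; cy=u@[-np.sin(a),np.cos(a)]
        m=(abs(cy)<.085)&(cx>-.1)&(cx<.1)&(W[:,2]>.058)&(W[:,2]<.23)&((cy<-.03) | (cy>.065)); k=W[m,2]; c=cx[m]
        if len(k)<30: print(n,len(k)); continue
        th=np.arctan2(k-.06,.075-c); r=np.hypot(k-.06,.075-c); g=r>.08
        print(n,g.sum(),"theta med",np.median(th[g]).round(3),np.percentile(th[g],[10,90]).round(3),"rmax",r.max().round(3),"z",np.percentile(k[g],[2,50,98]).round(4))
E
python3 -c "
from h import *
lid(); print(get_obs()['wrist_force'])"
```

```text
side 319 theta med 0.774 [0.002 0.808] rmax 0.162 z [0.0586 0.1334 0.1701]
top 241 theta med 0.723 [-0.008  0.736] rmax 0.164 z [0.0582 0.1605 0.1685]
[ 0.25298619 -0.71842723  0.70453399]
```

Emit:
carry_out(
  commands=[
    [0.006,0,0.007,0,0,0],
    [0.012,0,0.015,0,0,0],
    [0.016,0,0.022,0,0,0],
    [0.02,0,0.03,0,0,0],
    [0.026,0,0.044,0,0,0],
  ],
)

```text
time: 29.85
tool_pos: [0.4574, -0.267, 0.0852]
ee_rot: [-3.141, 0.002, -3.052]
wrist_force: [-0.1, 0.7, 1.8]
width: 0.0002
finger_force: 0.6
```

Emit:
carry_out(
  commands=[
    [0.004,0,0.008,0,0,0],
    [0.006,0,0.016,0,0,0],
    [0.008,0,0.025,0,0,0],
    [0.008,0,0.032,0,0,0],
    [0.008,0,0.036,0,0,0],
  ],
)

```text
time: 30.35
tool_pos: [0.4488, -0.2672, 0.0481]
ee_rot: [3.14, -0.001, -3.052]
wrist_force: [-0.6, 0.2, 1.9]
width: 0.0004
finger_force: 0.5
```

```bash
python3 -c "
from h import *
lid(); print(get_obs()['wrist_force'],get_obs()['tool_pos'])"
```

```text
side 403 theta med 0.1 [0.047 0.992] rmax 0.206 z [0.0592 0.0708 0.2116]
top 195 theta med 0.066 [0.049 0.977] rmax 0.214 z [0.066  0.0704 0.2116]
[-0.40159832 -0.59990273  0.16095134] [ 0.44898678 -0.26706614  0.04822846]
```

Emit:
carry_out(
  commands=[
    [0,0,-0.01,0,0,0],
    [0.01,-0.015,-0.01,0,0,0],
    [0.018,-0.03,-0.01,0,0,0],
    [0.018,-0.03,-0.005,0,0,0],
    [0.018,-0.03,0,0,0,0],
  ],
)

```text
time: 30.95
tool_pos: [0.4345, -0.2989, 0.0496]
ee_rot: [3.141, 0.002, -3.053]
wrist_force: [-0.9, 0.5, 0.8]
width: 0.0007
finger_force: 0.0
```

Emit:
carry_out(
  commands=[
    [0,0,0.001,0,0,0],
    [0,0,0.002,0,0,0],
    [0,0,0.003,0,0,0],
    [0,0,0.004,0,0,0],
    [0,0,0.005,0,0,0],
  ],
)

```text
time: 31.45
tool_pos: [0.4343, -0.2984, 0.0449]
ee_rot: [3.141, 0.001, -3.052]
wrist_force: [-2.0, 2.4, 7.3]
width: 0.0003
finger_force: 3.8
```

Emit:
carry_out(
  commands=[
    [0,0,0.0005,0,0,0],
    [0,0,0.001,0,0,0],
    [0,0,0.0015,0,0,0],
    [0,0,0.002,0,0,0],
    [0,0,0.002,0,0,0],
  ],
)

```text
time: 31.95
tool_pos: [0.4343, -0.2984, 0.0447]
ee_rot: [3.141, 0.001, -3.052]
wrist_force: [-3.2, 4.1, 11.5]
width: 0.0005
finger_force: 5.9
```

Emit:
carry_out(
  commands=[
    [0,0,0.001,0,0,0],
    [0,0,0.002,0,0,0],
    [0,0,0.003,0,0,0],
    [0,0,0.003,0,0,0],
    [0,0,0.003,0,0,0],
  ],
)

```text
time: 32.45
tool_pos: [0.4344, -0.2986, 0.0445]
ee_rot: [-3.141, 0.002, -3.052]
wrist_force: [-7.6, 7.3, 22.3]
width: 0.0005
finger_force: 11.3
```

Emit:
carry_out(
  commands=[
    [0,0,-0.01,0,0,0],
    [0,0,-0.03,0,0,0],
    [0,0,-0.07,0,0,0],
    [0,0.02,-0.11,0,0,0],
    [0,0.06,-0.15,0,0,0],
  ],
)

```text
time: 32.95
tool_pos: [0.4291, -0.2447, 0.1859]
ee_rot: [-3.141, 0.001, -3.055]
wrist_force: [1.0, -0.0, -0.5]
width: 0.0006
finger_force: 0.0
```

Emit:
carry_out(
  commands=[
    [0,0.04,0,0,0,0],
    [0,0.08,0,0,0,0],
    [0,0.12,0,0,0,0],
    [0,0.16,0,0,0,0],
    [0,0.2,0,0,0,0],
  ],
)

```text
time: 33.45
tool_pos: [0.4109, -0.0431, 0.1845]
ee_rot: [3.141, 0.001, -3.053]
wrist_force: [0.6, -0.0, -0.2]
width: 0.0007
finger_force: 0.0
```

```bash
python3 - <<'E'
from h import *
lid()
a=snapshot("top")["img"];b=snapshot("side")["img"]
cv2.imwrite("pics/end.png",np.vstack([cv2.resize(a[100:260,110:430],(640,320)),cv2.resize(b[70:350,150:350],(400,280))[:, :400] if 0 else np.hstack([cv2.resize(b[80:350],(512,270)),np.zeros((270,128,3),np.uint8)])])[:,:,::-1])
E
```

```text
side 410 theta med 0.06 [0.029 0.093] rmax 0.16 z [0.0592 0.0674 0.0707]
top 909 theta med 0.054 [0.03  0.083] rmax 0.163 z [0.0627 0.0665 0.07  ]
```

View pics/end.png

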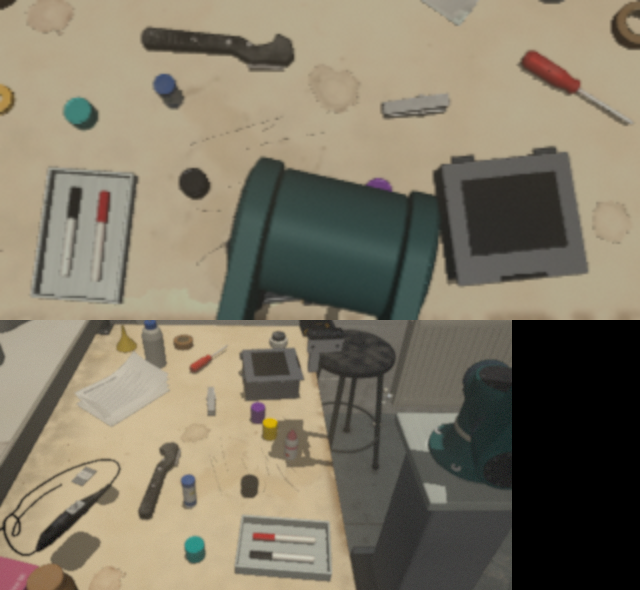

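The lid is shut at (510,220), its top at z 0.0665 against 0.066 when fully home. Both pens lie flat in the tray at (70,230) and (102,235), and the bystanders are in place. I'll hand in.

```bash
python3 -c "
from bench import *
print(close_job())"
```

```text
the job is handed in; nothing more can be done
None
```

I handed in the job at about 34 s: both pots stand upright in the case, the lid is shut and was pressed home with about 22 N, both pens lie flat in the tray, and the bystanders were left alone; the hand-in gave no verdict.

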